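Unlock and send home the loading carriage of a laser-marking fixture

TASK

Get the laser-marking fixture ready: pull the yellow lock bar by its knob fully out of the blue carriage's way, then slide the carriage by its black handle fully home against the dark end stop, and let go. Leave the lock bar pulled out, do not touch the white control box with the buttons, and leave the gauge, the jar and the screwdriver where they are.

Things in the scene. Friction and masses are not known exactly. Their poses are not given: they have to be found in the camera images.
- fixture: Aluminium plate 280 mm (x) by 380 mm (y), 12 mm thick, fixed to the table, yaw up to 26 degrees. Origin: centre of its underside; x points away from the robot. It carries two steel rails along y with a blue carriage, a dark end stop at the rails' +y end, and a yellow lock bar crossing the carriage's way from the -x side. Sites and moving parts share its axes.
- lock_knob (a point): Grip point on the axis of the lock bar's upright yellow knob, 22 mm across, 36 mm high, its top 14 mm above this point; 75 mm above the table. Under it: a yellow bar 14 mm wide, top 30 mm lower, and 20 mm to +x a dark bridge over the bar, top 24 mm lower. Pulled along the fixture's -x. At lock = 0: x -65, y -23 mm on the fixture. Moves with the bar.
- lock (a joint): How far the lock bar is pulled out, m: about 0 = fully across the carriage's way, 0.05 = end of travel, fully out (carriage clear from 0.030). It slides with 2 N of friction and stays where it is left. While it is in, it stops the carriage at 0.02 m.
- carriage_grip (a point): Centre of the carriage's handle: level black bar 80 mm long (x), 18 x 18 mm section, on two steel legs; 97 mm above the table, 51 mm above the blue carriage (110 x 100 mm). On the +y side of the handle, from 23 mm on, a clamped blank, 13 mm high over the carriage. Slides along the fixture's +y. At carriage = 0: x 40, y -130 mm on the fixture. Moves with the carriage.
- carriage (a joint): Travel of the carriage, m: about 0 to 0.015 at the start, 0.12 = fully home against the end stop. It slides with 3 N of friction and stays where it is left.
- control_box: Bystander, fixed: white box 100 x 130 mm, 55 mm high, with a red stop mushroom (top 83 mm above the table), a green and a red button on top; beside one end of the fixture. Origin: centre of its underside.
- gauge: Bystander, loose: focus gauge, a brass block on a steel foot 36 x 36 mm, 48 mm high, standing on the fixture's plate. Origin: centre of its underside.
- lens_jar: Bystander, loose: small amber jar with a black cap, 38 mm in diameter, 45 mm high, standing on the fixture's plate. Origin: centre of its underside.
- screwdriver: Bystander, loose: orange-handled screwdriver 190 mm long, lying on the table beside the other end of the fixture, along its own x. Origin: centre of its underside.

How it is judged:
By the outcome, as a careful person would: the job done as asked, in the order asked, and still so for the second after the job is handed in, with the robot touching nothing.
It also fails if it takes over 42 s, if anything falls off the work surface, if the arm or the gripper's body presses on something with over 40 N, if the wrist force passes 120 N, or if a joint passes its speed limit or range.

ROBOT

A 6-joint arm with a two-finger parallel gripper is mounted at the origin on the work surface. World frame = base frame: x ahead of the robot, y to its left, z up, the work surface at z = 0. Lengths are in m, angles in rad, forces in N, time in s.
With the tool pointing down it reaches from about 0.25 to 0.725 m from the base axis. Payload 4 kg.
Tool frame: the origin (TCP) lies midway between the tips of the shut fingers; the grasp point (between the pads) lies pinch_z behind it (pinch_z is the distance from the TCP to the grasp point, in m); z points along the fingers, y is the direction in which the jaws open and shut (so a half turn about z gives the same grasp; the last joint's range is limited). The gripper opens to 85 mm and grips with 20 to 120 N. Pads are 22 mm wide; open, the fingers measure 114 mm over their backs; the gripper's body (76 mm by 85 mm) begins 54 mm behind the grasp point. The pads swing forward as they close: fully open they stand 13 mm farther back than shut.
Start: joints at [1.173, 0.241, 0.005, 1.335, 0, 1.571], TCP at [0.194, 0.461, 0.2] pointing down, gripper open.
Joint ranges: [-2.72, 2.72], [-1.05, 1.87], [-1.09, 1.28], [-1.99, 2.15], [-1.42, 1.44], [-3.14, 3.14]. Speed limits (rad/s): [2.79, 2.79, 3.14, 3.14, 3.14, 3.14].

INTERFACE

Orientations are given as a unit quaternion [x, y, z, w].
In Python, from workcell import * gives the robot as it stands.
- The arm moves only by the tool move_arm, never from a script. Its argument "motion" is a list of rows, each a list of 3 entries, a list of its own where there are three numbers: the finger opening in mm, from 0 to 85.4, then the shift along the tool's x, y, z in units of 50 mm (1.0 is 50 mm), then the turn about the tool's z in units of 6 degrees (1.0 is 6 degrees). In form: [[claw, [dx, dy, dz], roll], ...]. A call has exactly 10 rows; each row is the pose to reach, as a shift and turn from the pose commanded when the call began, along the tool's axes at that moment; what a row does not reach only later rows make up. A row lasts 1/10 s, in which the tool goes at most 50 mm and 8.59 degrees, less where a joint would pass 70% of its speed; a pose out of reach is approached as far as the arm can. A call with a gripper value outside its range is refused whole. The fingers move at their own pace and stop on an object; the grip force is fixed at half the most. Time passes only in rows, so rows that repeat a pose let the fingers close, or fill a call up. It gives the time, the measured TCP pose, the force and the opening at its end, in the units of the state.
- get_obs(): the state, without advancing time (a new reading comes with each control period).
- camera(name): name is "scene" or "top"; returns a dict with "color" (384x512x3 uint8, red, green, blue), "fx", "fy", "cx", "cy" (pixels), "distortion" ([k1, k2, p1, p2, k3] as OpenCV has them; the pictures are not rectified), "rvec" (rotation vector, rad) and "tvec" (3), from world to camera coordinates, as OpenCV has them. Camera axes: x right, y down, z forward; pixel columns grow to the right and rows downward; lengths in m; the calibration is good to about 2 mm. A picture is of the moment at which its call begins. There is no depth.
- job_done(): hands the job in, once; it reports no verdict.
The state is a dict: "clock": time; "joint_pos": joint angles; "joint_vel": joint speeds; "tau": joint torques, N m; "eef_pos": TCP position; "tool_rot": TCP orientation; "ft_force": force on the tool from outside, world axes, zero at the start; "ft_torque": the same for the moment, N m; "grip_width": finger opening in m.
Only numpy, scipy, OpenCV 4.12 (cv2) and the standard library are available. Lean on these libraries where they do the work, as an engineer would, in place of code of your own. Each camera call takes 0.05 s, during which the arm holds its last target.

## Working session

There is one attempt and no reset: what is moved stays moved. The work goes in short steps, Python scripts to look and compute and a tool call to move; the robot and the scene stay as the last step left them, time stands still between calls to the robot, and variables do not carry over. Pictures are saved under pics/ and viewed, and the job is handed in when it is done.

Besides the shell and the picture viewer there is one more tool, called in YAML: its name, and indented under it one key for each argument. move_arm: Moves the arm, as the interface text tells. Its arguments: {"type":"object","properties":{"motion":{"type":"array","items":{"type":"array"}}},"required":["motion"]}

```bash
mkdir -p pics; ls; python3 - <<'E'
from workcell import *
import cv2,pickle
o=get_obs();print({k:o[k] for k in ('clock','eef_pos','tool_rot','ft_force','grip_width')})
for n in('scene','top'):
    c=camera(n);pickle.dump(c,open(n+'0.pkl','wb'));cv2.imwrite(f'pics/{n}0.png',c['color'][...,::-1]);print(n,c['fx'],c['fy'],c['cx'],c['cy'],c['distortion'],c['rvec'],c['tvec'])
try: print(pinch_z)
except Exception as e: print(e)
E
```

```text
pics
{'clock': 0.0, 'eef_pos': array([0.19342492, 0.46032347, 0.19941847]), 'tool_rot': array([ 1.97597915e-01,  9.80282605e-01, -1.01589468e-03, -2.15344961e-04]), 'ft_force': array([ 0.3449784 ,  0.2029782 , -0.34523072]), 'grip_width': 0.08536577447279889}
scene 452.78968919518417 452.78968919518417 257.2167614125833 189.3458511434045 [-0.05535365  0.          0.          0.          0.        ] [ 2.13324701  0.66409556 -0.32617067] [-0.53176818 -0.09999683  1.47163817]
top 389.28609380711225 389.28609380711225 256.81920525605676 191.07965358101305 [-0.1161907  0.         0.         0.         0.       ] [ 2.19041216 -1.98855037  0.22794324] [0.03191538 0.63254816 0.89483394]
0.0187
```

View pics/scene0.png

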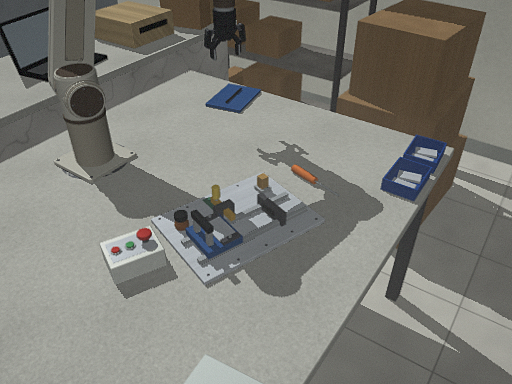

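View pics/top0.png

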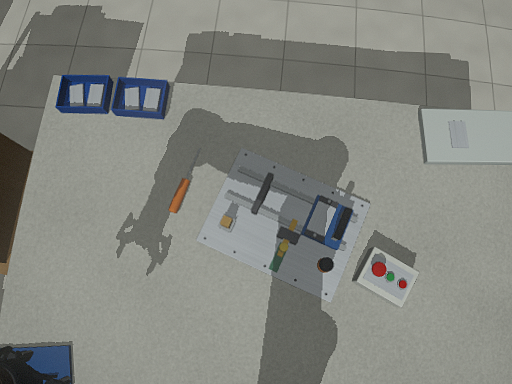

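The scene view shows the fixture at about (238,228), and the top view shows it at about (285,225). In the top view the knob is near (284,245), the black handle near (341,222), the jar near (325,264), the gauge near (227,222) and the control box near (388,277). I'll enlarge both.

```bash
python3 - <<'E'
import cv2
a=cv2.imread('pics/top0.png')[140:310,190:390];cv2.imwrite('pics/topc.png',cv2.resize(a,None,fx=3.5,fy=3.5,interpolation=cv2.INTER_CUBIC))
a=cv2.imread('pics/scene0.png')[165:290,145:330];cv2.imwrite('pics/scc.png',cv2.resize(a,None,fx=4,fy=4,interpolation=cv2.INTER_CUBIC))
E
```

```text
(no output)
```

View pics/topc.png

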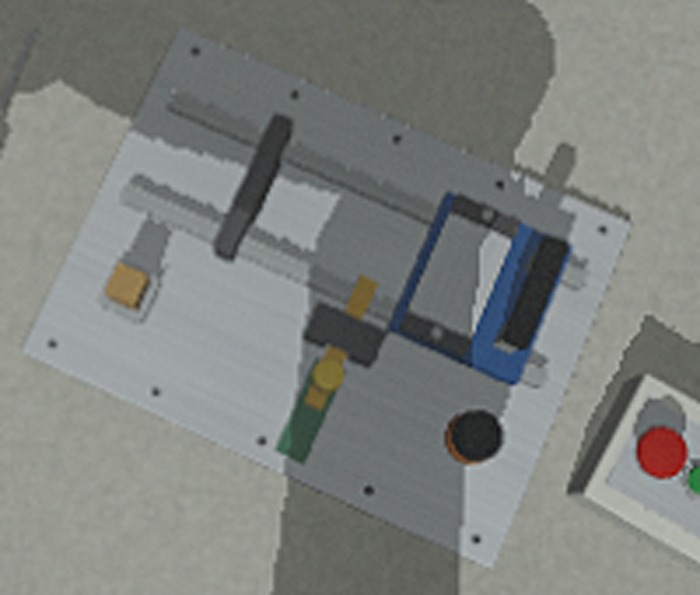

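View pics/scc.png

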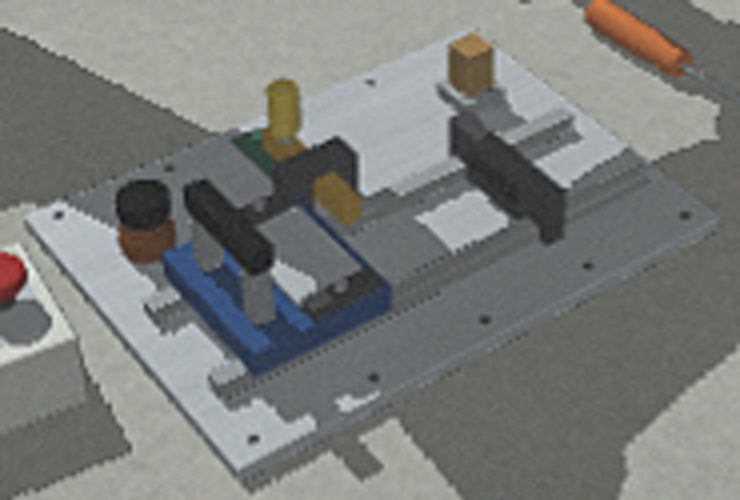

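The enlarged top crop gives plate corners at about (178,30), (630,220), (492,566) and (24,350). The knob top is at (327,374) and the handle top runs from (553,240) to (515,345). In the scene crop the knob top is at (283,90) and the handle at (228,226).

```bash
cat > h.py <<'E'
import cv2,pickle,numpy as np
def ray(c,p):
    K=np.array([[c['fx'],0,c['cx']],[0,c['fy'],c['cy']],[0,0,1]])
    n=cv2.undistortPoints(np.array([[p]],float),K,np.array(c['distortion']))[0,0]
    R=cv2.Rodrigues(np.array(c['rvec']))[0]; o=-R.T@np.array(c['tvec']); return o,R.T@np.array([*n,1])
def onz(c,p,z):
    o,d=ray(c,p); return o+d*(z-o[2])/d[2]
def proj(c,P):
    K=np.array([[c['fx'],0,c['cx']],[0,c['fy'],c['cy']],[0,0,1]])
    return cv2.projectPoints(np.array(P,float).reshape(-1,3),np.array(c['rvec']),np.array(c['tvec']),K,np.array(c['distortion']))[0][:,0]
def tri(c1,p1,c2,p2):
    o1,d1=ray(c1,p1);o2,d2=ray(c2,p2)
    s=np.linalg.lstsq(np.c_[d1,-d2],o2-o1,rcond=None)[0]
    a,b=o1+s[0]*d1,o2+s[1]*d2; return (a+b)/2,np.linalg.norm(a-b)
T=lambda u,v:((u+.5)/3.5-.5+190,(v+.5)/3.5-.5+140)
S=lambda u,v:((u+.5)/4-.5+145,(v+.5)/4-.5+165)
E
python3 - <<'E'
from h import *
t=pickle.load(open('top0.pkl','rb'));s=pickle.load(open('scene0.pkl','rb'))
np.set_printoptions(precision=4,suppress=True)
C=np.array([onz(t,T(*p),.012) for p in [(178,30),(630,220),(492,566),(24,350)]])
C2=np.array([onz(s,S(*p),.012) for p in [(716,216),(243,472),(25,216),(478,32)]])
print(C,C2)
L=np.array([[.14,.19],[.14,-.19],[-.14,-.19],[-.14,.19]])
for c in(C,C2):
    print('sides',[np.linalg.norm(c[i]-c[(i+1)%4]) for i in range(4)])
    m=c[:,:2].mean(0);H=L.T@(c[:,:2]-m);a=np.arctan2(H[0,1]-H[1,0],H[0,0]+H[1,1]);R=np.array([[np.cos(a),-np.sin(a)],[np.sin(a),np.cos(a)]])
    print('ctr',m,'yaw',np.degrees(a),'res',c[:,:2]-m-L@R.T)
    f=lambda P:(R.T@(P[:2]-m))*1e3
    for n,P in dict(knobT=onz(t,T(327,372),.089),knobS=onz(s,S(283,91),.089),hT=onz(t,T(536,293),.106),hT1=onz(t,T(554,242),.106),hT2=onz(t,T(517,344),.106),
       gauge=onz(t,T(127,286),.048),jar=onz(t,T(474,436),.057),box=onz(t,T(660,452),.083)).items(): print(n,P,'fix',f(P))
    print('pred knob',m+R@[-.065,-.023],'grip0',m+R@[.04,-.13])
print(tri(t,T(327,374),s,S(283,91)))
E
```

```text
[[ 0.7564  0.1503  0.012 ]
 [ 0.6388 -0.207   0.012 ]
 [ 0.375  -0.117   0.012 ]
 [ 0.4975  0.2373  0.012 ]] [[ 0.7613  0.1466  0.012 ]
 [ 0.6441 -0.2092  0.012 ]
 [ 0.3792 -0.1188  0.012 ]
 [ 0.509   0.2355  0.012 ]]
sides [np.float64(0.3762212951899536), np.float64(0.2787337564789695), np.float64(0.374939762029817), np.float64(0.2731194040037846)]
ctr [0.5669 0.0159] yaw -18.6645202885985 res [[-0.004  -0.0008]
 [ 0.      0.0019]
 [ 0.0015  0.0023]
 [ 0.0024 -0.0034]]
knobT [0.4957 0.0173 0.089 ] fix [-67.9401 -21.4656]
knobS [0.5017 0.0119 0.089 ] fix [-60.4908 -24.6292]
hT [ 0.5603 -0.1186  0.106 ] fix [  36.723  -129.5427]
hT1 [ 0.5966 -0.1292  0.106 ] fix [  74.5259 -128.0157]
hT2 [ 0.5245 -0.1075  0.106 ] fix [  -0.7017 -130.5039]
gauge [0.5473 0.1632 0.048 ] fix [-65.7496 133.255 ]
jar [ 0.4638 -0.0905  0.057 ] fix [ -63.6336 -133.7651]
box [ 0.4624 -0.2145  0.083 ] fix [ -25.2899 -251.7547]
pred knob [0.498  0.0149] grip0 [ 0.5632 -0.1201]
sides [np.float64(0.3745484543719394), np.float64(0.2799222888367355), np.float64(0.377378785228455), np.float64(0.2675548495267335)]
ctr [0.5734 0.0135] yaw -19.16126073531565 res [[-0.0067 -0.0005]
 [ 0.0008  0.0027]
 [ 0.0004  0.0012]
 [ 0.0055 -0.0034]]
knobT [0.4957 0.0173 0.089 ] fix [-74.6497 -21.9375]
knobS [0.5017 0.0119 0.089 ] fix [-67.1732 -25.0365]
hT [ 0.5603 -0.1186  0.106 ] fix [  30.9465 -129.1032]
hT1 [ 0.5966 -0.1292  0.106 ] fix [  68.7347 -127.2485]
hT2 [ 0.5245 -0.1075  0.106 ] fix [  -6.4685 -130.3888]
gauge [0.5473 0.1632 0.048 ] fix [-73.8007 132.7962]
jar [ 0.4638 -0.0905  0.057 ] fix [ -69.3697 -134.1955]
box [ 0.4624 -0.2145  0.083 ] fix [ -30.0046 -251.8482]
pred knob [0.5045 0.0131] grip0 [ 0.5685 -0.1224]
(array([0.4956, 0.0175, 0.0829]), np.float64(0.0019206265532332126))
```

Both views agree to a few mm, which gives yaw of about -18.9° and the knob at about (0.497, 0.016). The knob's height triangulates to 83 mm against 89, which is acceptable. The carriage is near 0. For the knob I'll set the jaws along the fixture's x, so the pull is positive and self-aligning. First I'll transit high.

move_arm:
  motion:
    - [85,[-0.8,-0.5,0],1.3]
    - [85,[-1.6,-1.0,0],2.6]
    - [80,[-2.4,-1.55,0],3.9]
    - [70,[-3.2,-2.1,0],5.2]
    - [60,[-4.0,-2.6,0],6.5]
    - [60,[-4.8,-3.1,0],7.8]
    - [60,[-5.6,-3.6,0],9.1]
    - [60,[-6.4,-4.15,0],10.4]
    - [60,[-7.2,-4.65,0],11.7]
    - [60,[-7.9,-5.1,0],13.0]

```text
clock: 1.1
eef_pos: [0.4598, 0.0707, 0.2]
tool_rot: [0.773, 0.635, -0.0, -0.0]
ft_force: [0.7, 0.4, -0.3]
grip_width: 0.0596
```

```bash
cat >> h.py <<'E'
from scipy.spatial.transform import Rotation as Ro
def go(o,target,yawy):
    """units to target (world) and so that tool y has world yaw yawy (deg, mod 180)"""
    R=Ro.from_quat(o['tool_rot']).as_matrix(); d=R.T@(np.array(target)-o['eef_pos'])/.05
    y=np.degrees(np.arctan2(R[1,1],R[0,1])); r=-(yawy-y); r=(r+90)%180-90
    return d.round(2),round(r/6,2),'tooly',y.round(1)
E
python3 - <<'E'
from workcell import *
from h import *
o=get_obs();print(o['clock'],o['eef_pos'],o['joint_pos'],o['grip_width'],go(o,[.497,.016,.2],-18.9))
E
```

```text
1.1 [0.4597629  0.07065811 0.20003521] [ 1.52517558e-01  1.72123633e-01 -8.23193796e-02  1.31667724e+00
 -3.73240010e-05  1.91841315e+00] 0.05955226004864162 (array([-0.93,  0.94,  0.  ]), np.float64(1.29), 'tooly', np.float64(-11.2))
```

move_arm:
  motion:
    - [60,[-0.3,0.3,0],0.65]
    - [60,[-0.6,0.6,0],1.3]
    - [60,[-0.93,0.94,0],1.3]
    - [60,[-0.93,0.94,0.5],1.3]
    - [60,[-0.93,0.94,1.0],1.3]
    - [60,[-0.93,0.94,1.6],1.3]
    - [60,[-0.93,0.94,1.6],1.3]
    - [60,[-0.93,0.94,1.6],1.3]
    - [60,[-0.93,0.94,1.6],1.3]
    - [60,[-0.93,0.94,1.6],1.3]

```text
clock: 2.1
eef_pos: [0.4979, 0.0185, 0.122]
tool_rot: [0.812, 0.584, 0.001, 0.001]
ft_force: [-0.3, 0.1, 0.1]
grip_width: 0.0599
```

```bash
python3 - <<'E'
from workcell import *
from h import *
for n,(y,x) in dict(top=(140,190),scene=(150,145)).items():
    c=camera(n);pickle.dump(c,open(n+'1.pkl','wb'));a=c['color'][y:y+150,x:x+190,::-1]
    cv2.imwrite(f'pics/{n}1.png',cv2.resize(a,None,fx=4,fy=4,interpolation=cv2.INTER_CUBIC))
o=get_obs();print(o['clock'],o['eef_pos'],go(o,[.497,.016,.06],-18.9))
c=pickle.load(open('scene1.pkl','rb'))
E
```

```text
2.2 [0.49751642 0.01849107 0.12163122] (array([-0.05,  0.  ,  1.23]), np.float64(0.05), 'tooly', np.float64(-18.6))
```

View pics/top1.png

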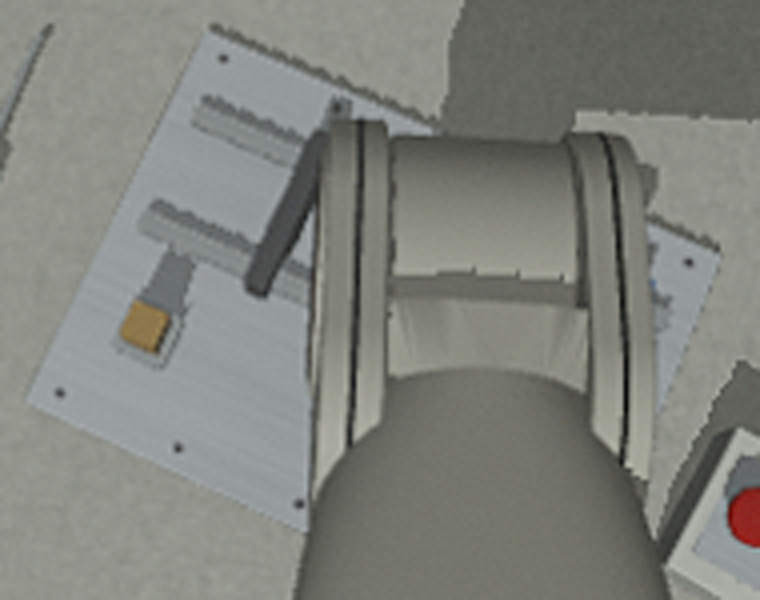

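View pics/scene1.png

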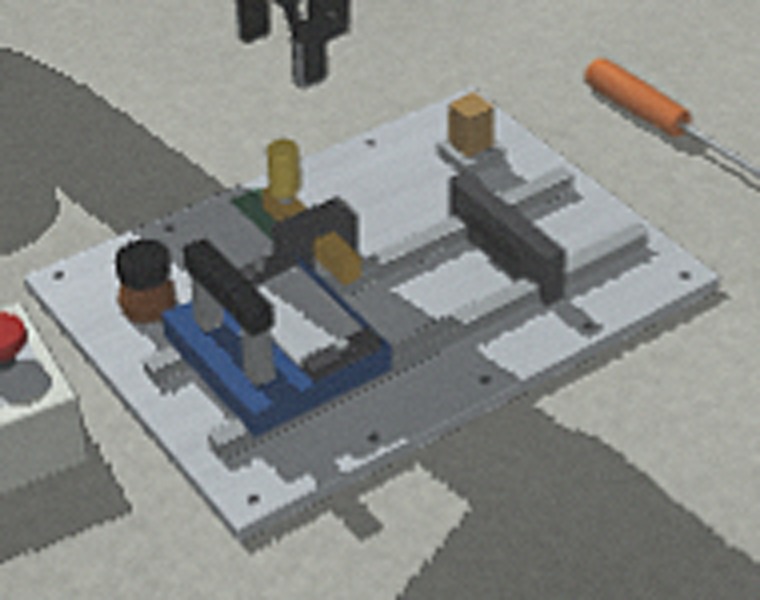

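The top view has the knob hidden by the arm. The scene view shows the open fingertips at (255,35) and (310,82), above the knob top at (283,150). I'll check the camera bias by comparing the tips with where they project.

```bash
python3 - <<'E'
from workcell import *
from h import *
c=pickle.load(open('scene1.pkl','rb'));o=get_obs()
R=Ro.from_quat(o['tool_rot']).as_matrix();P=o['eef_pos']
U=lambda p:(np.array(p)-[145,150]+.5)*4-.5
for z in(0,-.005,-.009):
  for s in(-1,1): 
    for x in (-.011,.011): print(z,s,x,U(proj(c,P+R@[x,s*.034,z])[0]).round(0))
print('knob top pred',U(proj(c,[.497,.016,.089])[0]),U(proj(c,[.4956,.0175,.089])[0]),U(proj(c,[.501,.0125,.089])[0]))
E
```

```text
0 -1 -0.011 [240.  86.]
0 -1 0.011 [268.  75.]
0 1 -0.011 [296. 134.]
0 1 0.011 [325. 122.]
-0.005 -1 -0.011 [240.  80.]
-0.005 -1 0.011 [268.  69.]
-0.005 1 -0.011 [296. 128.]
-0.005 1 0.011 [324. 116.]
-0.009 -1 -0.011 [239.  75.]
-0.009 -1 0.011 [267.  64.]
-0.009 1 -0.011 [295. 123.]
-0.009 1 0.011 [324. 111.]
knob top pred [281.28058477 145.56710787] [281.04976377 143.75631924] [282.68599641 150.18740451]
```

```bash
python3 - <<'E'
from workcell import *
from h import *
s=pickle.load(open('scene0.pkl','rb'))
R=Ro.from_quat([ 1.97597915e-01,  9.80282605e-01, -1.01589468e-03, -2.15344961e-04]).as_matrix();P=np.array([0.19342492, 0.46032347, 0.19941847])
U=lambda p:(np.array(p)-[190,0]+.5)*8-.5
for sg in(-1,1): 
    for z in (0,-.013): print(z,sg,U(proj(s,P+R@[0,sg*.047,z])[0]).round(0))
cv2.imwrite('pics/tip0.png',cv2.resize(s['color'][0:70,190:260,::-1],None,fx=8,fy=8,interpolation=cv2.INTER_CUBIC))
c=pickle.load(open('scene1.pkl','rb'))
cv2.imwrite('pics/tip1.png',cv2.resize(c['color'][110:200,170:270,::-1],None,fx=6,fy=6,interpolation=cv2.INTER_CUBIC))
E
```

```text
0 -1 [191. 575.]
-0.013 -1 [189. 546.]
0 1 [379. 531.]
-0.013 1 [379. 502.]
```

View pics/tip0.png

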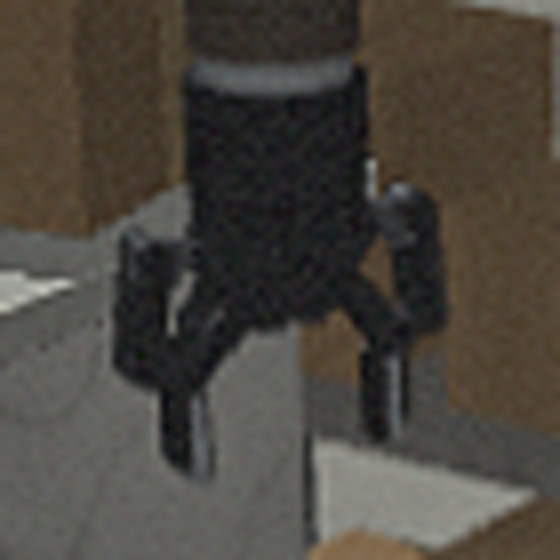

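View pics/tip1.png

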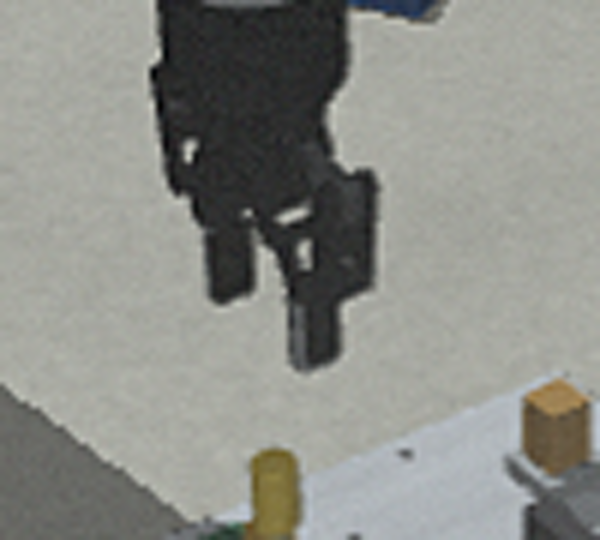

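The fingertips appear about 9 px (30 mm) higher in the scene view than predicted, both at the start and here. I'll check against the top view's start picture and the robot base.

```bash
python3 - <<'E'
from h import *
t=pickle.load(open('top0.pkl','rb'));s=pickle.load(open('scene0.pkl','rb'))
R=Ro.from_quat([ 1.97597915e-01,  9.80282605e-01, -1.01589468e-03, -2.15344961e-04]).as_matrix();P=np.array([0.19342492, 0.46032347, 0.19941847])
a=cv2.resize(t['color'][304:384,0:110,::-1],None,fx=7,fy=7,interpolation=cv2.INTER_CUBIC)
U=lambda p:((np.array(p)-[0,304]+.5)*7-.5)
for sg in(-1,1): 
    for z in (-.013,-.043):
        p=U(proj(t,P+R@[0,sg*.047,z])[0]);print(z,sg,p);cv2.circle(a,tuple(int(v) for v in p),4,(0,0,255) if z>-.02 else (0,255,0),1)
cv2.imwrite('pics/tipt0.png',a)
print(proj(s,[[0,0,0],[0,0,.1]]))
E
```

```text
-0.013 -1 [526.71331341 514.26732811]
-0.043 -1 [479.01502919 537.41327888]
-0.013 1 [271.69385645 340.14256759]
-0.043 1 [216.56678567 355.9323459 ]
[[ 94.82808431 158.80932595]
 [ 88.27582584 132.12013766]]
```

View pics/tipt0.png

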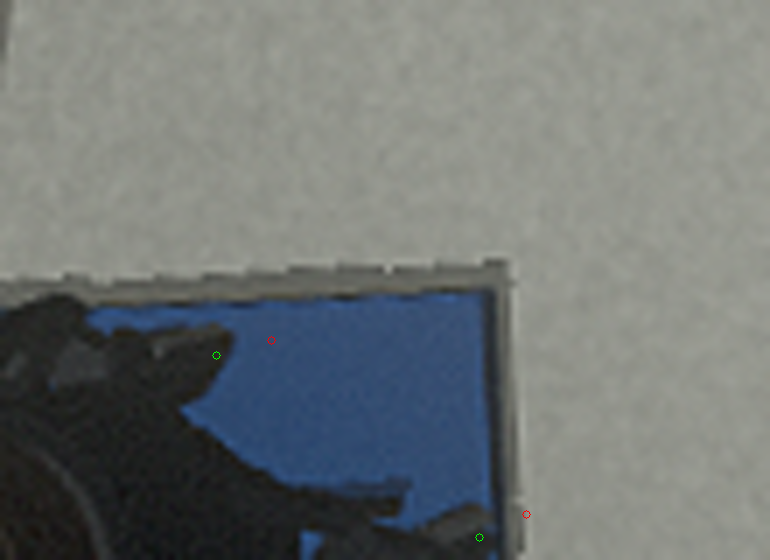

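Both cameras put the fingertips about 30 mm behind where the pose says. I'll shut the fingers in the air and measure the tip directly.

move_arm:
  motion:
    - [0,[0,0,0],0]
    - [0,[0,0,0],0]
    - [0,[0,0,0],0]
    - [0,[0,0,0],0]
    - [0,[0,0,0],0]
    - [0,[0,0,0],0]
    - [0,[0,0,0],0]
    - [0,[0,0,0],0]
    - [0,[0,0,0],0]
    - [0,[0,0,0],0]

```text
clock: 3.2
eef_pos: [0.4965, 0.0184, 0.1203]
tool_rot: [0.812, 0.584, -0.0, -0.0]
ft_force: [0.0, 0.8, 0.5]
grip_width: -0.0004
```

```bash
python3 - <<'E'
from workcell import *
from h import *
c=camera('scene');o=get_obs();P=o['eef_pos'];print(o['clock'],P,o['grip_width'])
R=Ro.from_quat(o['tool_rot']).as_matrix()
a=cv2.resize(c['color'][110:200,170:270,::-1],None,fx=6,fy=6,interpolation=cv2.INTER_CUBIC)
U=lambda p:((np.array(p)-[170,110]+.5)*6-.5)
for z in(0,-.01,-.02,-.03):
    p=U(proj(c,P+R@[0,0,z])[0]);print(z,p);cv2.circle(a,tuple(int(v) for v in p),3,(0,0,255),1)
cv2.imwrite('pics/tip2.png',a)
E
```

```text
3.25 [0.49653716 0.01835706 0.12031544] 9.80517115025281e-05
0 [271.03366823 398.04487072]
-0.01 [269.84692547 379.26331806]
-0.02 [268.64953078 360.29182238]
-0.03 [267.4413628  341.12780192]
```

View pics/tip2.png

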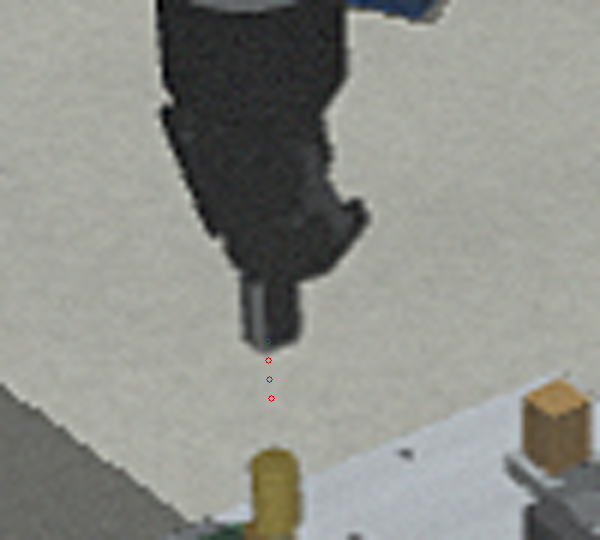

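The shut tip appears at (270,348), 26 mm behind the reported TCP. The real tip height is therefore about the reported z + 0.026, and I'll allow for that. I'll descend partway with the fingers open and look before going on.

move_arm:
  motion:
    - [60,[0,0,0],0]
    - [60,[0,0,0],0]
    - [60,[0,0,0],0]
    - [60,[0,0,0],0]
    - [60,[0,0,0],0]
    - [60,[0,0,0.3],0]
    - [60,[0,0,0.6],0]
    - [60,[0,0,0.9],0]
    - [60,[0,0,1.1],0]
    - [60,[0,0,1.1],0]

```text
clock: 4.25
eef_pos: [0.4952, 0.0183, 0.0639]
tool_rot: [0.812, 0.584, -0.001, -0.001]
ft_force: [-0.4, 0.4, -0.3]
grip_width: 0.06
```

```bash
cat > look.py <<'E'
import sys
from workcell import *
from h import *
name,x,y,w,hh,f,out=sys.argv[1:8];x,y,w,hh,f=map(int,(x,y,w,hh,f))
c=camera(name);pickle.dump(c,open(out+'.pkl','wb'));o=get_obs();print(o['clock'],o['eef_pos'],o['grip_width'],o['ft_force'])
cv2.imwrite(f'pics/{out}.png',cv2.resize(c['color'][y:y+hh,x:x+w,::-1],None,fx=f,fy=f,interpolation=cv2.INTER_CUBIC))
E
python3 look.py scene 160 120 120 100 6 d1
```

```text
4.3 [0.49600076 0.01836965 0.06485073] 0.05975693177830492 [ 0.36945931  0.05929643 -0.03044497]
```

View pics/d1.png

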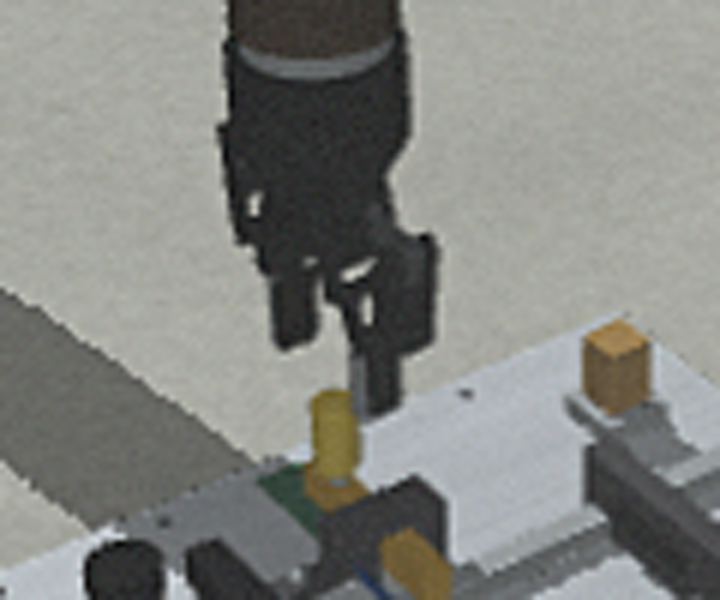

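The knob seems to occlude the near finger, so the offset may be partly horizontal. I'll triangulate the fingertips from the two start images.

```bash
python3 - <<'E'
from h import *
np.set_printoptions(precision=4,suppress=True)
t=pickle.load(open('top0.pkl','rb'));s=pickle.load(open('scene0.pkl','rb'))
R=Ro.from_quat([ 1.97597915e-01,  9.80282605e-01, -1.01589468e-03, -2.15344961e-04]).as_matrix();P=np.array([0.19342492, 0.46032347, 0.19941847])
S8=lambda u,v:((u+.5)/8-.5+190,(v+.5)/8-.5); T7=lambda u,v:((u+.5)/7-.5,(v+.5)/7-.5+304)
for sg,a,b in((-1,(190,470),(485,520)),(1,(385,432),(225,345))):
    X,e=tri(s,S8(*a),t,T7(*b));print(sg,X,e,'expected',P+R@[0,sg*.045,-.013])
for c in (s,t):
    Rr=cv2.Rodrigues(np.array(c['rvec']))[0];print('cam',-Rr.T@np.array(c['tvec']))
d=pickle.load(open('d1.pkl','rb'))
P=np.array([.4955,.0184,.0645]);R=Ro.from_quat([.812,.584,0,0]).as_matrix()
U=lambda p:((np.array(p)-[160,120]+.5)*6-.5)
for z in(-.005,-.031):
  for sg in(-1,1):print(z,sg,U(proj(d,P+R@[0,sg*.034,z])[0]))
for nm,q in dict(gaugeT=(127,286),jar=(474,436)).items(): pass
# triangulate other features: gauge top centre, jar cap centre, stop top ends
for nm,a,b,z in(('gauge',(127,286),(471,46),.06),('jar',(474,436),(145,195),.057),('stop far',(283,122),(552,190),0),('stop near',(226,250),(462,125),0)):
    print(nm,tri(t,T(*a),s,S(*b)),z)
E
```

```text
-1 [0.1818 0.4129 0.2488] 0.0007196573866660746 expected [0.176  0.4189 0.2125]
1 [0.2169 0.5005 0.2459] 0.002444744852006539 expected [0.2109 0.5018 0.2123]
cam [ 1.1356 -0.7211  0.8056]
cam [0.4048 0.0676 1.0166]
-0.005 -1 [294.8064 393.7696]
-0.005 1 [376.9895 467.1365]
-0.031 -1 [291.3629 347.3655]
-0.031 1 [374.4882 419.9817]
gauge (array([0.5478, 0.1638, 0.0555]), np.float64(0.00411669397110746)) 0.06
jar (array([ 0.4651, -0.0904,  0.0519]), np.float64(0.0026947817339314445)) 0.057
stop far (array([0.6796, 0.0634, 0.0525]), np.float64(0.0027155701464624737)) 0
stop near (array([0.5839, 0.0972, 0.0419]), np.float64(0.006412577765757924)) 0
```

Triangulation puts the real tips about 30 mm higher than reported, with x and y within about 6 mm, so the offset is vertical. The predictions with that offset, (291,347) and (374,420), match this picture. I'll descend another 15 mm and look.

move_arm:
  motion:
    - [60,[0,0,0.1],0]
    - [60,[0,0,0.2],0]
    - [60,[0,0,0.3],0]
    - [60,[0,0,0.3],0]
    - [60,[0,0,0.3],0]
    - [60,[0,0,0.3],0]
    - [60,[0,0,0.3],0]
    - [60,[0,0,0.3],0]
    - [60,[0,0,0.3],0]
    - [60,[0,0,0.3],0]

```text
clock: 5.3
eef_pos: [0.4966, 0.0184, 0.0504]
tool_rot: [0.812, 0.584, 0.0, 0.0]
ft_force: [0.6, -0.7, -0.0]
grip_width: 0.0601
```

```bash
python3 look.py scene 170 150 80 70 8 d2
```

```text
5.35 [0.49655685 0.01836728 0.05036063] 0.06008128130394622 [-0.83421243  0.09768685 -0.37708968]
```

View pics/d2.png

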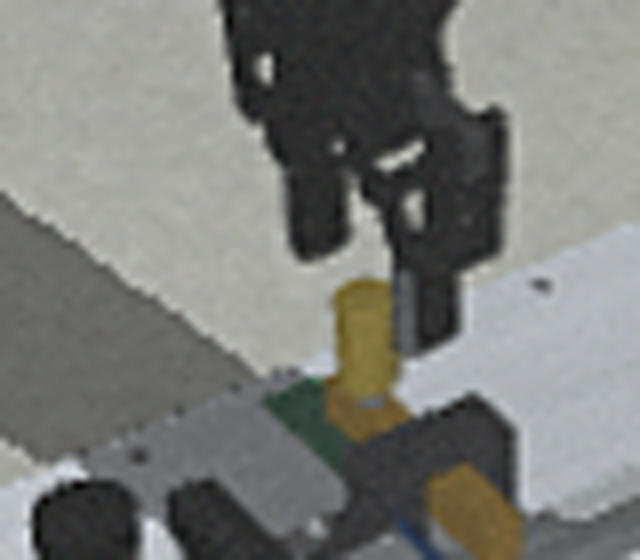

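The tips straddle the knob, with bottoms at (318,255) and (430,350) and the knob top at (365,288). The midpoint is within 1 px of the axis. I'll shift 2.5 mm, descend 19 mm and close.

move_arm:
  motion:
    - [60,[-0.05,0,0.13],0]
    - [60,[-0.05,0,0.26],0]
    - [60,[-0.05,0,0.38],0]
    - [60,[-0.05,0,0.38],0]
    - [10,[-0.05,0,0.38],0]
    - [10,[-0.05,0,0.38],0]
    - [10,[-0.05,0,0.38],0]
    - [10,[-0.05,0,0.38],0]
    - [10,[-0.05,0,0.38],0]
    - [10,[-0.05,0,0.38],0]

```text
clock: 6.35
eef_pos: [0.4961, 0.016, 0.0317]
tool_rot: [0.812, 0.584, 0.0, 0.0]
ft_force: [-1.2, 0.2, 3.2]
grip_width: 0.0205
```

```bash
python3 look.py scene 170 150 80 70 8 d3
```

```text
6.4 [0.49609873 0.01603075 0.03174365] 0.020005220067675696 [-0.51741454 -0.62220236  3.8283075 ]
```

View pics/d3.png

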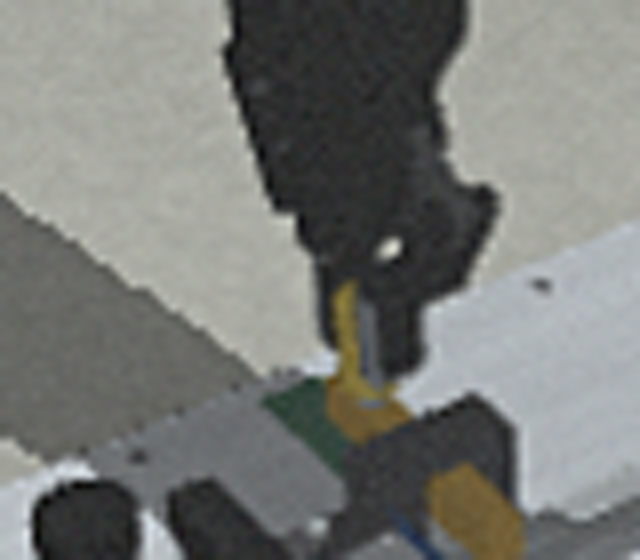

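It gripped the knob at 20 mm. Pulling along the tool's -y (fixture -x).

move_arm:
  motion:
    - [10,[0,-0.1,0],0]
    - [10,[0,-0.22,0],0]
    - [10,[0,-0.34,0],0]
    - [10,[0,-0.46,0],0]
    - [10,[0,-0.58,0],0]
    - [10,[0,-0.7,0],0]
    - [10,[0,-0.8,0],0]
    - [10,[0,-0.9,0],0]
    - [10,[0,-0.97,0],0]
    - [10,[0,-0.97,0],0]

```text
clock: 7.4
eef_pos: [0.4516, 0.0314, 0.0318]
tool_rot: [0.812, 0.584, 0.002, 0.002]
ft_force: [6.5, -0.5, -0.6]
grip_width: 0.02
```

```bash
python3 look.py scene 150 150 90 70 8 d4
```

```text
7.45 [0.45154737 0.03137186 0.03174557] 0.019767280854577855 [ 6.26329067 -1.31039627  1.45212566]
```

View pics/d4.png

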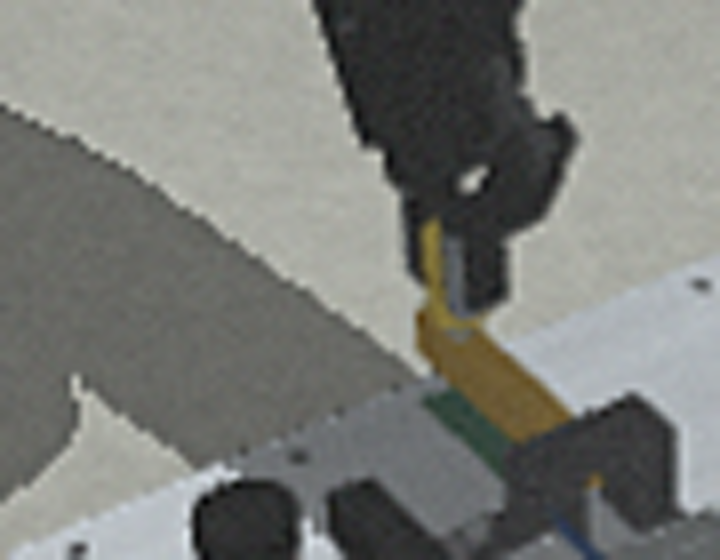

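The bar moved 47 mm and its tip is now inside the bridge. I'll pull a little more to seat it against its end, then release and rise.

move_arm:
  motion:
    - [10,[0,-0.05,0],0]
    - [10,[0,-0.09,0],0]
    - [10,[0,-0.09,0],0]
    - [10,[0,-0.09,0],0]
    - [10,[0,-0.09,0],0]
    - [10,[0,-0.09,0],0]
    - [10,[0,-0.09,0],0]
    - [10,[0,-0.09,0],0]
    - [10,[0,-0.09,0],0]
    - [10,[0,-0.09,0],0]

```text
clock: 8.45
eef_pos: [0.4516, 0.0313, 0.0319]
tool_rot: [0.812, 0.583, 0.003, 0.005]
ft_force: [16.0, -5.2, -8.6]
grip_width: 0.0206
```

It is hard against the end stop: 17 N and no motion. I'll relax, open and rise.

move_arm:
  motion:
    - [10,[0,0.09,0],0]
    - [10,[0,0.1,0],0]
    - [50,[0,0.1,0],0]
    - [60,[0,0.1,0],0]
    - [60,[0,0.1,0],0]
    - [60,[0,0.1,0],0]
    - [60,[0,0.1,-0.4],0]
    - [60,[0,0.1,-0.9],0]
    - [60,[0,0.1,-1.5],0]
    - [60,[0,0.1,-2.2],0]

```text
clock: 9.45
eef_pos: [0.4487, 0.0313, 0.1414]
tool_rot: [0.812, 0.584, -0.001, -0.001]
ft_force: [1.1, -0.5, -0.4]
grip_width: 0.0601
```

```bash
python3 look.py scene 145 150 130 100 6 d5; python3 look.py top 190 140 200 160 4 t5; python3 - <<'E'
from workcell import *
from h import *
o=get_obs();a=np.radians(-18.9);R=np.array([[np.cos(a),-np.sin(a)],[np.sin(a),np.cos(a)]])
for g in ((.5603,-.1186),(.5658,-.1213)): print(go(o,[*g,.16],71.1))
E
```

```text
9.5 [0.4528911  0.0315733  0.14767681] 0.05968482404699182 [ 1.43532074 -1.10356043  2.96033305]
9.55 [0.45331663 0.03161271 0.14569971] 0.05972789586431362 [ 0.58516291  0.63745587 -0.03200441]
(array([-2.16,  2.99, -0.27]), np.float64(-14.95), 'tooly', np.float64(-18.6))
(array([-2.18,  3.11, -0.27]), np.float64(-14.95), 'tooly', np.float64(-18.6))
```

View pics/d5.png

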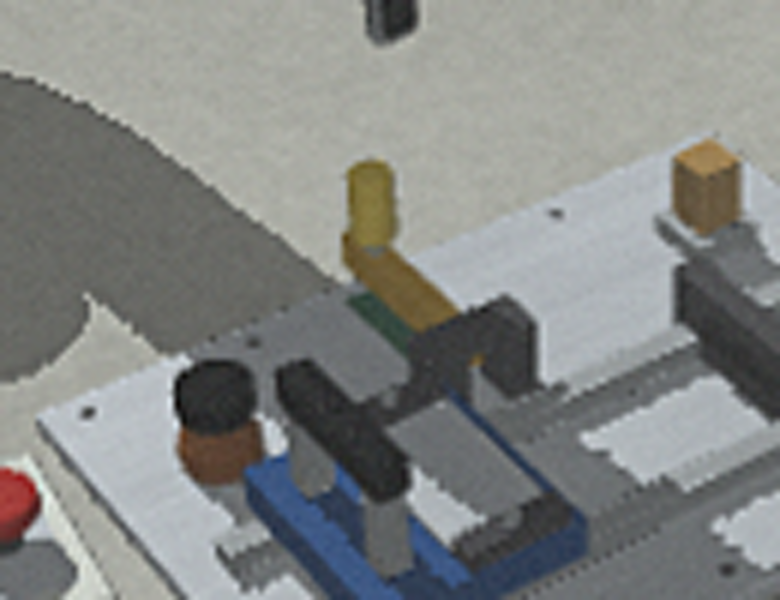

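View pics/t5.png

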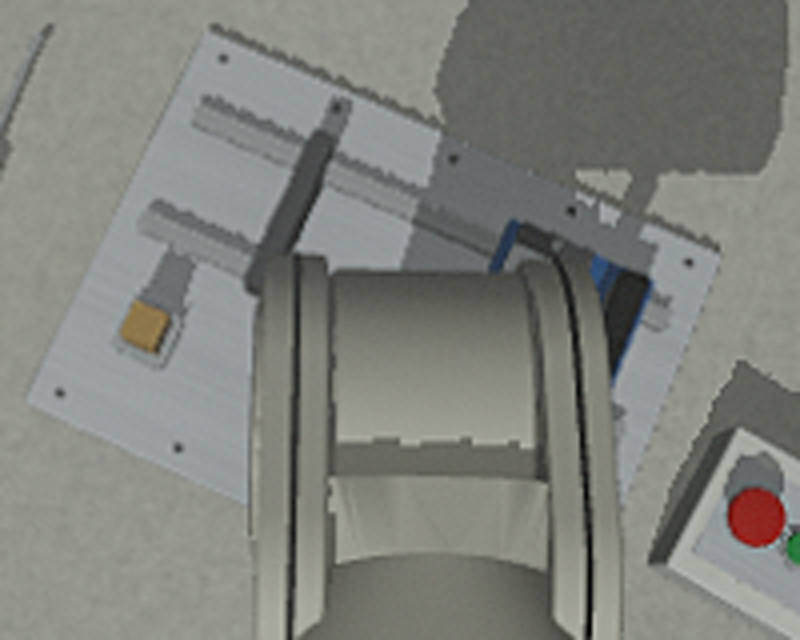

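The lock bar is out: the knob is now at (371,170) in the scene crop and the bar no longer crosses the rail. The carriage is unmoved. Next I'll move above the handle and turn by -90°.

move_arm:
  motion:
    - [60,[-0.25,0.35,-0.2],-1.3]
    - [60,[-0.5,0.7,-0.2],-2.6]
    - [60,[-0.75,1.05,-0.2],-3.9]
    - [60,[-1.0,1.4,-0.2],-5.2]
    - [60,[-1.25,1.75,-0.2],-6.5]
    - [60,[-1.5,2.1,-0.2],-7.8]
    - [60,[-1.75,2.45,-0.2],-9.1]
    - [60,[-2.0,2.8,-0.2],-10.4]
    - [60,[-2.17,3.05,-0.2],-11.7]
    - [60,[-2.17,3.05,-0.2],-13.0]

```text
clock: 10.55
eef_pos: [0.5605, -0.1216, 0.1498]
tool_rot: [0.262, 0.965, -0.0, -0.001]
ft_force: [-0.4, 0.5, -0.4]
grip_width: 0.0598
```

```bash
python3 - <<'E'
from workcell import *
from h import *
o=get_obs();print(o['joint_pos']);print(go(o,[.563,-.1197,.09],71.1))
E
```

```text
[-2.13509850e-01  4.12068778e-01  1.14713182e-01  1.27489567e+00
 -3.62312078e-04  3.16780432e-01]
(array([-0.03,  0.06,  1.2 ]), np.float64(-1.91), 'tooly', np.float64(59.6))
```

move_arm:
  motion:
    - [60,[-0.03,0.06,0.2],-1.0]
    - [60,[-0.03,0.06,0.5],-1.9]
    - [60,[-0.03,0.06,0.8],-1.9]
    - [60,[-0.03,0.06,1.0],-1.9]
    - [60,[-0.03,0.06,1.2],-1.9]
    - [60,[-0.03,0.06,1.2],-1.9]
    - [60,[-0.03,0.06,1.2],-1.9]
    - [60,[-0.03,0.06,1.2],-1.9]
    - [60,[-0.03,0.06,1.2],-1.9]
    - [60,[-0.03,0.06,1.2],-1.9]

```text
clock: 11.55
eef_pos: [0.5634, -0.1184, 0.0919]
tool_rot: [0.167, 0.986, -0.0, 0.001]
ft_force: [0.3, -0.3, 0.2]
grip_width: 0.0606
```

```bash
python3 look.py scene 160 150 100 100 6 e1;python3 -c "
from workcell import *
from h import *
print(go(get_obs(),[.563,-.1197,.051],71.1))"
```

```text
11.6 [ 0.56334531 -0.1183872   0.09184591] 0.05990626009454371 [-0.22079419 -0.16167349 -0.75977638]
(array([-0.  , -0.03,  0.82]), np.float64(-0.05), 'tooly', np.float64(70.8))
```

View pics/e1.png

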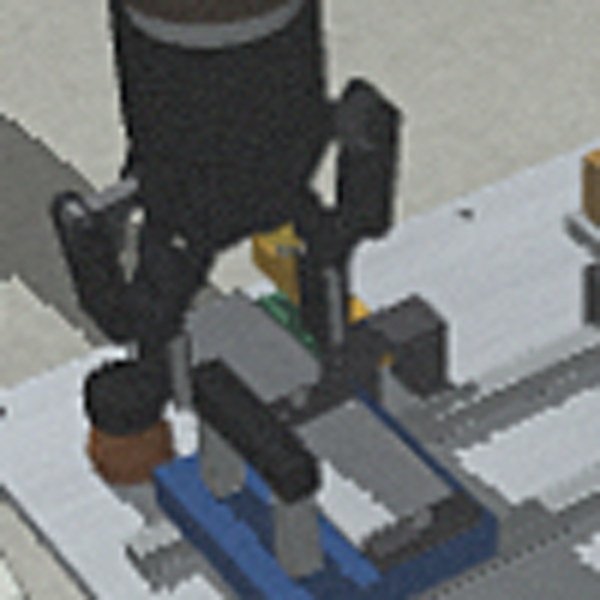

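The tips at (165,400) and (325,365) straddle the handle, whose centre is at (255,425), to within about 4 mm. I'll descend to the handle and close.

move_arm:
  motion:
    - [60,[-0.05,0.02,0.2],0]
    - [60,[-0.05,0.02,0.4],0]
    - [60,[-0.05,0.02,0.6],0]
    - [60,[-0.05,0.02,0.8],0]
    - [60,[-0.05,0.02,0.8],0]
    - [5,[-0.05,0.02,0.8],0]
    - [5,[-0.05,0.02,0.8],0]
    - [5,[-0.05,0.02,0.8],0]
    - [5,[-0.05,0.02,0.8],0]
    - [5,[-0.05,0.02,0.8],0]

```text
clock: 12.6
eef_pos: [0.5661, -0.1188, 0.0522]
tool_rot: [0.167, 0.986, -0.0, 0.001]
ft_force: [-1.5, -1.8, 4.8]
grip_width: 0.0172
```

```bash
python3 look.py scene 160 150 100 100 6 e2
```

```text
12.65 [ 0.56607828 -0.11879135  0.05218794] 0.01689956140835736 [-0.68914788 -2.33250304  3.53592032]
```

View pics/e2.png

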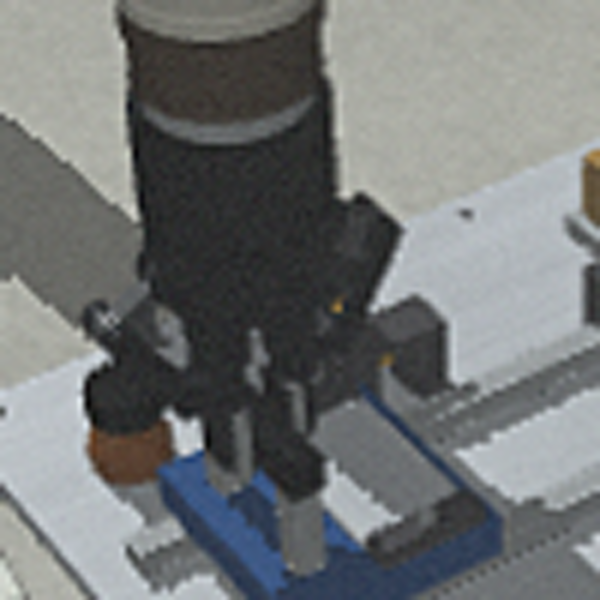

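It gripped the handle at 17 mm. Sliding along +y.

move_arm:
  motion:
    - [5,[0,0.1,0],0]
    - [5,[0,0.3,0],0]
    - [5,[0,0.5,0],0]
    - [5,[0,0.72,0],0]
    - [5,[0,0.95,0],0]
    - [5,[0,1.2,0],0]
    - [5,[0,1.45,0],0]
    - [5,[0,1.65,0],0]
    - [5,[0.01,1.85,0],0]
    - [5,[0.01,2.0,0],0]

```text
clock: 13.65
eef_pos: [0.5989, -0.0236, 0.0522]
tool_rot: [0.167, 0.986, -0.0, 0.001]
ft_force: [-1.5, -3.8, 5.9]
grip_width: 0.0169
```

```bash
python3 -c "
from workcell import *
from h import *
o=get_obs();print(o['eef_pos'],o['ft_force'],np.linalg.norm(o['eef_pos'][:2]-[.5661,-.1188]))"
```

```text
[ 0.59889393 -0.02360802  0.05219475] [-1.54185662 -3.75184779  5.93510144] 0.10068244435380203
```

move_arm:
  motion:
    - [5,[0,0.08,0],0]
    - [5,[0,0.16,0],0]
    - [5,[0,0.24,0],0]
    - [5,[0,0.3,0],0]
    - [5,[0,0.36,0],0]
    - [5,[0,0.4,0],0]
    - [5,[0,0.42,0],0]
    - [5,[0,0.42,0],0]
    - [5,[0,0.42,0],0]
    - [5,[0,0.42,0],0]

```text
clock: 14.65
eef_pos: [0.6042, -0.008, 0.0522]
tool_rot: [0.168, 0.986, -0.004, 0.0]
ft_force: [-4.9, -12.1, 8.4]
grip_width: 0.0169
```

```bash
python3 look.py scene 180 140 110 100 6 f1; python3 -c "
from workcell import *
from h import *
o=get_obs();print(o['eef_pos'],o['ft_force'],np.linalg.norm(o['eef_pos'][:2]-[.5661,-.1188]))"
```

```text
14.7 [ 0.60422975 -0.00802614  0.05218122] 0.01706234960542704 [ -3.6379345  -12.65860832   7.8399777 ]
[ 0.60422975 -0.00802614  0.05218122] [ -3.6379345  -12.65860832   7.8399777 ] 0.11715257239765844
```

View pics/f1.png

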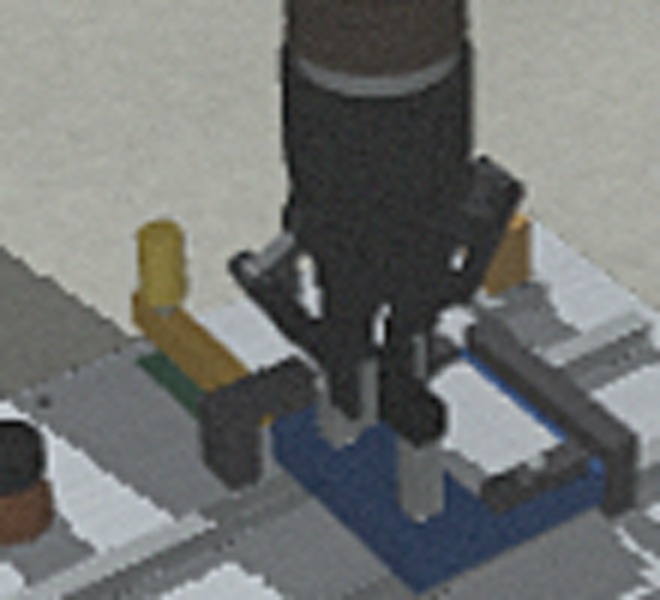

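The carriage is against the stop: 117 mm of travel, with the force risen to 13 N. One more light press to confirm, then relax, release and rise.

move_arm:
  motion:
    - [5,[0,0.03,0],0]
    - [5,[0,0.06,0],0]
    - [5,[0,0.06,0],0]
    - [5,[0,0.06,0],0]
    - [5,[0,0.06,0],0]
    - [5,[0,0.06,0],0]
    - [5,[0,0.06,0],0]
    - [5,[0,0.06,0],0]
    - [5,[0,0.06,0],0]
    - [5,[0,0.06,0],0]

```text
clock: 15.7
eef_pos: [0.6042, -0.0081, 0.0522]
tool_rot: [0.169, 0.986, -0.006, -0.0]
ft_force: [-6.8, -18.0, 8.1]
grip_width: 0.0167
```

move_arm:
  motion:
    - [5,[0,-0.06,0],0]
    - [50,[0,-0.06,0],0]
    - [50,[0,-0.06,0],0]
    - [50,[0,-0.06,0],0]
    - [50,[0,-0.06,0],0]
    - [50,[0,-0.06,0],0]
    - [50,[0,-0.06,-0.4],0]
    - [50,[0,-0.06,-0.9],0]
    - [50,[0,-0.06,-1.6],0]
    - [50,[0,-0.06,-2.3],0]

```text
clock: 16.7
eef_pos: [0.6045, -0.0034, 0.1669]
tool_rot: [0.166, 0.986, -0.0, -0.001]
ft_force: [0.6, 0.5, -0.9]
grip_width: 0.0503
```

move_arm:
  motion:
    - [50,[0.5,0.4,-0.3],0]
    - [50,[1.0,0.8,-0.3],0]
    - [50,[1.5,1.2,-0.3],0]
    - [50,[2.0,1.6,-0.3],0]
    - [50,[2.6,2.0,-0.3],0]
    - [50,[3.2,2.5,-0.3],0]
    - [50,[3.8,3.0,-0.3],0]
    - [50,[4.4,3.5,-0.3],0]
    - [50,[5.0,4.0,-0.3],0]
    - [50,[5.0,4.0,-0.3],0]

```text
clock: 17.7
eef_pos: [0.4322, 0.2711, 0.1814]
tool_rot: [0.163, 0.987, 0.001, -0.0]
ft_force: [0.7, -0.6, -1.3]
grip_width: 0.0501
```

```bash
python3 look.py scene 145 150 185 140 4 g1;python3 look.py top 190 140 200 170 4 g2
```

```text
17.75 [0.43337683 0.26928145 0.18138787] 0.04992763884515253 [-0.57669275 -0.39909168 -0.49703993]
17.8 [0.4341401  0.26811364 0.18134889] 0.050231534370832207 [ 0.04936454 -0.15119217  0.49134028]
```

View pics/g1.png

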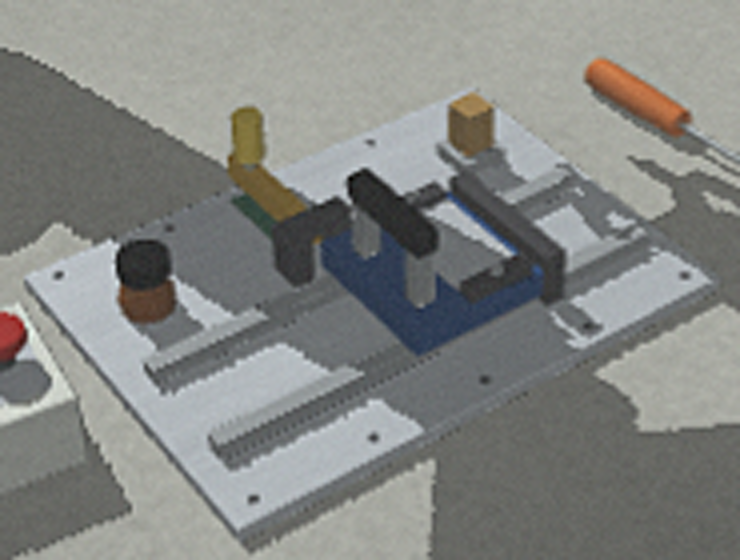

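View pics/g2.png

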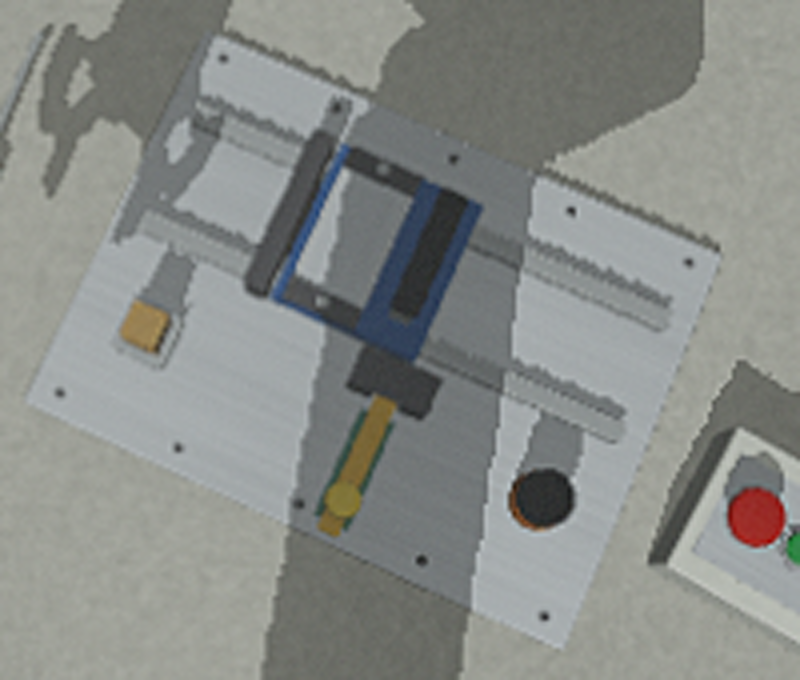

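In both views the carriage is butted against the stop (top view edge at (310,225)) and the knob is out at (343,500). The gauge, jar and screwdriver are in place. I'll check the numbers once more and hand in.

```bash
python3 - <<'E'
from workcell import *
from h import *
t=pickle.load(open('g2.pkl','rb'));t0=pickle.load(open('top0.pkl','rb'))
Q=lambda u,v:((u+.5)/4-.5+190,(v+.5)/4-.5+140)
n=lambda a,b:round(1e3*np.linalg.norm(a-b),1)
print('knob',n(onz(t,Q(343,499),.089),onz(t0,T(327,373),.089)),'handle',n(onz(t,Q(430,255),.106),onz(t0,T(536,293),.106)),
 'gauge',n(onz(t,Q(144,326),.06),onz(t0,T(127,286),.06)),'jar',n(onz(t,Q(542,498),.057),onz(t0,T(474,436),.057)))
d=np.abs(t['color'].astype(int)-t0['color']).max(2); print('screwdriver region diff',d[175:215,165:192].mean())
print(get_obs()['joint_vel'].round(3)); print(job_done())
E
```

```text
knob 46.6 handle 118.0 gauge 1.0 jar 0.3
screwdriver region diff 28.364814814814814
[-0.041  0.002  0.001  0.001 -0.004 -0.001]
the job is handed in; nothing more can be done
None
```

The fixture is ready. The lock bar is pulled out to its end of travel, the carriage is home against the dark end stop, and the gripper has let go and moved clear. I handed the job in at about 18 s of the 42 s allowed.

- **Lock bar:** it moved about 47 mm, then did not move any further under a 17 N pull. The last top view gives 46.6 mm and both views show it out. That is slightly under the nominal 50 mm, so it probably started a few mm out.
- **Carriage:** it moved about 117 mm, then did not move any further under an 18 N push. The last top view gives 118 mm, and both views show it touching the stop.
- **Bystanders:** the gauge and jar are unmoved, within 1 mm. I never went near the control box. The screwdriver looks unmoved in the pictures, but my pixel-difference check on it was inconclusive (a difference of 28), probably because the arm's shadow crossed that area.
- **Disagreements:** the cameras showed the fingertips about 27 mm higher than the reported tool position, so I corrected the grasp heights by that amount. The two cameras placed the fixture up to 7 mm apart. Neither stopped the grasps, which closed at 20 mm on the knob and 17 mm on the handle.

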